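# Step the spacer block along the scenery fence

## Robot

A 7-joint arm with a two-finger parallel gripper is mounted at the origin on the work surface. World frame = base frame: x ahead of the robot, y to its left, z up, the work surface at z = 0. Lengths are in mm, angles in rad, forces in N, time in s.
With the tool pointing down it reaches from about 400 to 875 mm from the base axis. Payload 6.5 kg.
Tool frame: the origin (TCP) lies midway between the tips of the shut fingers; the grasp point (between the pads) lies 19 mm behind it; z points along the fingers, y is the direction in which the jaws open and shut (so a half turn about z gives the same grasp; the last joint's range is limited). The gripper opens to 85 mm and grips with 20 to 120 N. Pads are 22 mm wide; open, the fingers measure 114 mm over their backs; the gripper's body (76 mm by 85 mm) begins 54 mm behind the grasp point. The pads swing forward as they close: fully open they stand 13 mm farther back than shut.
Start: joints at [1.119, 0.536, -0.004, 1.538, 0.003, 1.067, -0.071], TCP at [244.59, -602.217, 231.29] pointing down, gripper open.
Joint ranges: [-2.7, 2.7], [-0.37, 2.16], [-1.27, 1.26], [0.24, 2.4], [-1.31, 4.45], [0.19, 1.91], [-2.76, 2.76]. Speed limits (rad/s): [2.39, 2.39, 3.14, 3.14, 3.14, 3.14, 3.14].

## Interface

Orientations are given as a unit quaternion [x, y, z, w].
In Python, from plant import observe, grab_frame, close_job gives the robot as it stands.
- The arm moves only by the shell command python3 -m inch 'ROWS' [FORCE]. ROWS is JSON, a list of rows, each a list of 7 numbers: the closure, from 0 (fully open) to 1 (shut), then the shift along the tool's x, y, z in mm, then the turn, a rotation vector about the tool's x, y, z in degrees. A call has 1 to 5 rows; each row is the pose to reach, as a shift and turn from the pose commanded when the call began, along the tool's axes at that moment; what a row does not reach only later rows make up. A row lasts 1/12 s, in which the tool goes at most 41.7 mm and 7.16 degrees, less where a joint would pass 70% of its speed; a pose out of reach is approached as far as the arm can. A call with a gripper value outside its range is refused whole. The fingers move at their own pace and stop on an object; FORCE is the grip in N (left out, the last holds). Time passes only in rows, so rows that repeat a pose let the fingers close. It gives the time, the measured TCP pose, the force and the opening at its end, in the units of the state.
- observe(): the state, without advancing time (a new reading comes with each control period).
- grab_frame(name): name is "scene" or "top"; returns a dict with "image" (400x640x3 uint8, red, green, blue), "range_z" (400x640 float32, mm along the optical axis (not along the pixel's ray), 0 where there is no reading), "fx", "fy", "cx", "cy" (pixels), "k1" (the pictures are not rectified: a ray, as slopes to the right and down, at radius r is drawn at 1 + k1 r^2 times it, then the intrinsics apply), "R" (3x3) and "t" (3): a world point X has camera coordinates R X + t. Camera axes: x right, y down, z forward; pixel columns grow to the right and rows downward; lengths in mm; the calibration is good to about 2 mm. A picture is of the moment at which its call begins.
- close_job(): hands the job in, once; it reports no verdict.
The state is a dict: "time_s": time; "joint_positions": joint angles; "qd": joint speeds; "effort": joint torques, N m; "ee_pos": TCP position; "tool_rot": TCP orientation; "force": force on the tool from outside, world axes, zero at the start; "torque": the same for the moment, N m; "opening": finger opening in mm.
Only numpy, scipy, OpenCV 4.12 (cv2) and the standard library are available. Lean on these libraries where they do the work, as an engineer would, in place of code of your own. Each camera call takes 0.05 s, during which the arm holds its last target.

## Task

Space the pickets of the puppet-stage fence with the wooden spacer block: from the pinned picket along the row, set the block over the next picket, thick leg towards the pinned end, draw that picket up until the thick leg bears snugly on the picket before, but gently so as not to shove pickets already set, then lift the block off and step on. All three gaps must come out equal. Then stand the block upright on the cutting mat, let go, and leave the other things alone.

Things in the scene. Friction and masses are not known exactly. Their poses are not given: they have to be found in the camera images.
- fence: fixed plywood board 230 (x) by 260 (y) by 9 mm; origin at the centre of its underside, on the bench. On it two rails along y, 20 mm wide, 12 mm high, at x = -62 and +62 mm. Four pickets lie across the rails, side by side in a row along y; their tops are 29 mm above the bench, and between the rails 8 mm are free beneath them
- tip0 (a point): tip of a pointed fence picket lying flat, plain wood, 200 mm long (along x, tip at +x), 30 wide (y), 12 thick; this point is at half thickness, 6 mm below the top face. Points are sawn by hand, up to 1.5 mm to either side of the picket's centre line. The end picket (-y end of the row), pinned fast to both rails, four pin heads on top
- tip1 (a point): tip of a pointed fence picket lying flat, plain wood, 200 mm long (along x, tip at +x), 30 wide (y), 12 thick; this point is at half thickness, 6 mm below the top face. Points are sawn by hand, up to 1.5 mm to either side of the picket's centre line. First loose picket: tight on the rails, slides only along the fence's y, at 9 to 10 N, stays where left. Starts with a gap of 24 to 40 mm to the pinned one
- tip2 (a point): tip of a pointed fence picket lying flat, plain wood, 200 mm long (along x, tip at +x), 30 wide (y), 12 thick; this point is at half thickness, 6 mm below the top face. Points are sawn by hand, up to 1.5 mm to either side of the picket's centre line. Second loose picket, as tight (9 to 10 N). Starts with a gap of 15 to 47 mm to the first
- tip3 (a point): tip of a pointed fence picket lying flat, plain wood, 200 mm long (along x, tip at +x), 30 wide (y), 12 thick; this point is at half thickness, 6 mm below the top face. Points are sawn by hand, up to 1.5 mm to either side of the picket's centre line. Third loose picket, last of the row (+y), as tight (9 to 10 N). Starts with a gap of 15 to 47 mm to the second
- gauge_grip (a point): wooden spacer block, 68 mm high, 54 (y) by 36 mm (x), 0.06 to 0.11 kg, standing on two legs on the mat. This point: centre of its grip (24 mm thick in y, 36 mm in x, 40 mm high), 48 mm above the feet, over the middle of the slot. Under the grip a bridge 12 mm high, then the legs, 16 mm long, with a 32 mm slot between (mouth flared 4 mm each side) that straddles one picket
- gauge_spacer (a point): centre of the outer face of the block's thick leg: the 14 mm spacer, on the block's -y side; 30 mm in -y and 40 mm below the grip's centre. In use it points to the pinned end and bears on the picket before with a few newtons (3 to 6 N; under 1.5 N is not snug, over 8 N is a shove). Finished gap 16 mm: 14 spacer and 2 play
- gauge_lip (a point): centre of the inner face of the block's thin leg: the 8 mm lip on the +y side that draws the picket along; 16 mm in +y and 40 mm below the grip's centre. In use the block's axes lie along the picket's, within 30 mm of the picket's middle, the bridge resting on its top face: the grip's centre is then 32 mm above that face
- mat: blue cutting mat, 160 mm (x) by 200 mm (y), 3 mm thick, fixed on the bench; origin at the centre of its underside
- glue: white glue bottle with a yellow nozzle, 60 mm in diameter, 160 mm high, standing; origin at the centre of its underside; leave alone
- tape: roll of brown tape lying flat, 90 mm in diameter, 45 mm high; origin at the centre of its underside; leave alone
- tub: paint tub with a lid, 84 mm in diameter, 75 mm high; origin at the centre of its underside; leave alone
- brush: paint brush 190 mm long, lying on the bench along its x; leave alone

How it is judged (in metres and radians):
On the way, in this order (a step that is already met when the one before it is completed fails the run):
1. the block straddles the first loose picket and bears with its thick leg on the pinned picket, with 1.5 N or more, that gap being 16 mm within 1.5 mm (y of gauge_grip in the frame of tip1 between -0.0048 and 0.0072 m and x of gauge_grip in the frame of tip1 between -0.16 and -0.04 m and z of gauge_grip in the frame of tip1 below 0.046 m and y of tip1 in the frame of tip0 between 0.0421 and 0.0451 m and contact force between gauge and picket0 above 1.5 N), for 0.05 s.
2. the block straddles the second loose picket and bears with its thick leg on the first loose picket, with 1.5 N or more, that gap being 16 mm within 1.5 mm (y of gauge_grip in the frame of tip2 between -0.0073 and 0.0047 m and x of gauge_grip in the frame of tip2 between -0.16 and -0.04 m and z of gauge_grip in the frame of tip2 below 0.046 m and y of tip2 in the frame of tip1 between 0.047 and 0.05 m and contact force between gauge and picket1 above 1.5 N), for 0.05 s.
3. the block straddles the third loose picket and bears with its thick leg on the second loose picket, with 1.5 N or more, that gap being 16 mm within 1.5 mm (y of gauge_grip in the frame of tip3 between -0.005 and 0.007 m and x of gauge_grip in the frame of tip3 between -0.16 and -0.04 m and z of gauge_grip in the frame of tip3 below 0.046 m and y of tip3 in the frame of tip2 between 0.0422 and 0.0452 m and contact force between gauge and picket2 above 1.5 N), for 0.05 s.
At the end, for the whole second after the job is handed in: All three gaps are 16 mm within 1.5 mm, and the spacer block stands upright on its legs on the cutting mat, released and at rest (y of tip1 in the frame of tip0 between 0.0421 and 0.0451 m and y of tip2 in the frame of tip1 between 0.047 and 0.05 m and y of tip3 in the frame of tip2 between 0.0422 and 0.0452 m and x of gauge_grip in the frame of mat between -0.08 and 0.08 m and y of gauge_grip in the frame of mat between -0.1 and 0.1 m and z of gauge_grip in the frame of mat between 0.047 and 0.055 m and angle between gauge_grip's own z axis and vertical below 0.1 rad and linear speed of gauge below 0.02 m/s and contact force between gauge and the fingers below 0.05 N); the robot touches nothing.
It fails at once if while the block sits over a loose picket, it presses on the picket before it with more than 8 N ((y of gauge_grip in the frame of tip1 between -0.0108 and 0.0132 m and x of gauge_grip in the frame of tip1 between -0.16 and -0.04 m and z of gauge_grip in the frame of tip1 below 0.046 m and contact force between gauge and picket0 above 8 N) or (y of gauge_grip in the frame of tip2 between -0.0133 and 0.0107 m and x of gauge_grip in the frame of tip2 between -0.16 and -0.04 m and z of gauge_grip in the frame of tip2 below 0.046 m and contact force between gauge and picket1 above 8 N) or (y of gauge_grip in the frame of tip3 between -0.011 and 0.013 m and x of gauge_grip in the frame of tip3 between -0.16 and -0.04 m and z of gauge_grip in the frame of tip3 below 0.046 m and contact force between gauge and picket2 above 8 N)).
It fails at once if the glue bottle, tape, paint tub or brush is shifted by more than 20 mm (distance of any of glue, tape, tub, brush from where it was at the start of the episode above 0.02 m).
It also fails if it takes over 72 s, if anything falls off the work surface, if the arm or the gripper's body presses on something with over 40 N, if the wrist force passes 120 N, or if a joint passes its speed limit or range.

## Working session

There is one attempt and no reset: what is moved stays moved. The work goes in short steps, Python scripts to look and compute and a shell command to move; the robot and the scene stay as the last step left them, time stands still between calls to the robot, and variables do not carry over. Pictures are saved under pics/ and viewed, and the job is handed in when it is done.

```bash
ls; mkdir -p pics
python3 - <<'E'
from plant import *
import cv2
print(observe())
for n in("scene","top"):
    f=grab_frame(n); cv2.imwrite(f"pics/{n}0.png",f["image"][:,:,::-1])
    print(n,{k:f[k] for k in("fx","fy","cx","cy","k1","R","t")})
E
```

```text
pics
{'time_s': 0.0, 'joint_positions': array([ 1.11878565,  0.53718367, -0.00444269,  1.53886677,  0.00259478,
        1.06732359, -0.07122067]), 'qd': array([-0.0003411 ,  0.00116335,  0.00081247, -0.00085399,  0.00114929,
       -0.00095708, -0.00081432]), 'effort': array([-1.73633132e-03, -5.83426380e+01,  1.04804289e+00, -2.59114140e+01,
        1.23076068e-02,  9.57289129e-03,  7.13801455e-06]), 'ee_pos': array([ 244.34696275, -601.63342543,  230.40420273]), 'tool_rot': array([ 9.81445998e-01,  1.91736705e-01, -2.30430201e-04, -8.57379202e-04]), 'force': array([-0.7235655 ,  0.33723524, -0.34349065]), 'torque': array([ 0.01936806, -0.0062871 , -0.00999614]), 'opening': 85.21973978429168}
scene {'fx': 466.02433843706865, 'fy': 466.02433843706865, 'cx': 314.93709721241765, 'cy': 196.57905862281842, 'k1': 0.04215548027945082, 'R': array([[-0.65911011,  0.75198212,  0.00983632],
       [ 0.49557   ,  0.44412935, -0.74643117],
       [-0.56567149, -0.48710575, -0.66538992]]), 't': array([ 328.2826241 , -242.81567009, 1489.13217335])}
top {'fx': 430.33711375012757, 'fy': 430.33711375012757, 'cx': 314.6283299385275, 'cy': 194.3356933805969, 'k1': -0.01231664067837047, 'R': array([[ 0.01576229, -0.99986082, -0.00546714],
       [-0.9829356 , -0.01449278, -0.18337823],
       [ 0.18327347,  0.0082643 , -0.98302723]]), 't': array([ 46.30277469, 580.32161404, 972.27507822])}
```

View pics/scene0.png

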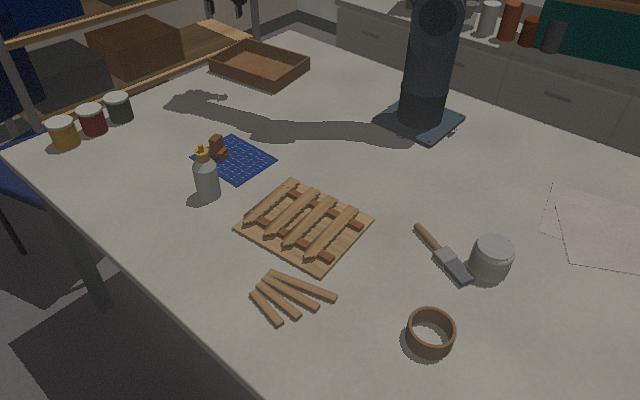

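View pics/top0.png

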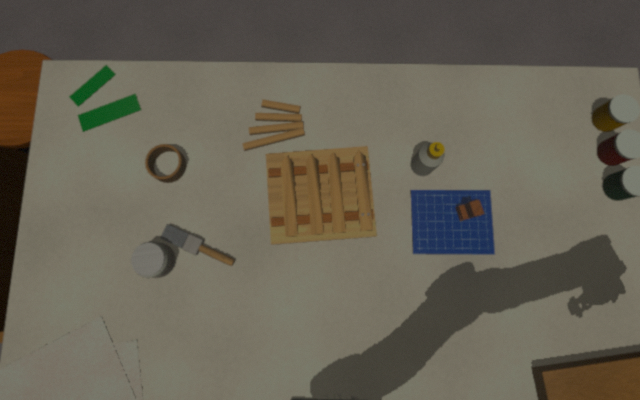

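The scene view shows the fence at about (303,225), the mat at (233,160), the block at (217,147) and the glue at (205,175). In the top view the fence is at (320,195), the block at (470,210) and the glue at (432,155). I'll zoom in on both views.

Run:
```python
import cv2,numpy as np
t=cv2.imread("pics/top0.png");s=cv2.imread("pics/scene0.png")
t=cv2.convertScaleAbs(t,alpha=1.6);s=cv2.convertScaleAbs(s,alpha=1.6)
a=cv2.resize(t[140:250,255:385],None,fx=6,fy=5.4,interpolation=3)
cv2.imwrite("pics/a.png",a)
b=cv2.resize(t[135:260,400:500],None,fx=4,fy=4,interpolation=3)
c=cv2.resize(s[125:205,180:280],None,fx=4,fy=4,interpolation=3)
d=np.zeros((500,800,3),np.uint8);d[:b.shape[0],:400]=b;d[:c.shape[0],400:]=c
cv2.imwrite("pics/b.png",d)
```

```text
(no output)
```

View pics/a.png

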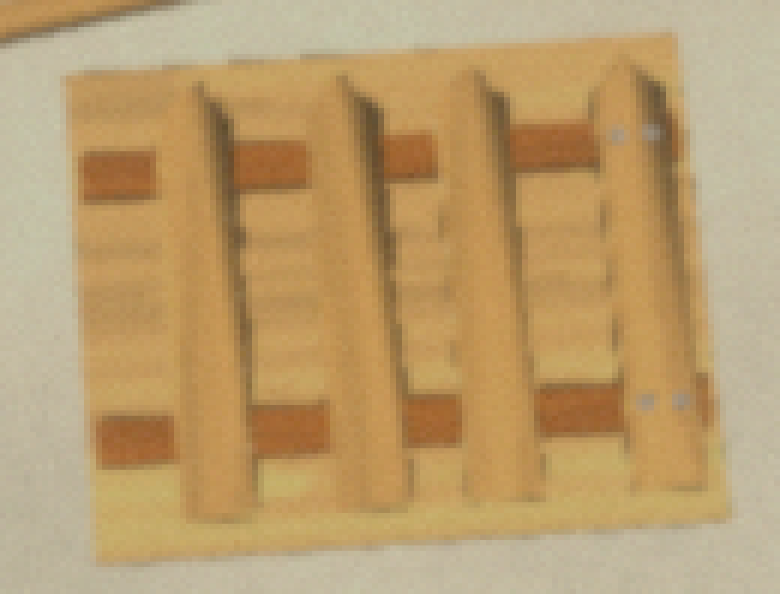

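View pics/b.png

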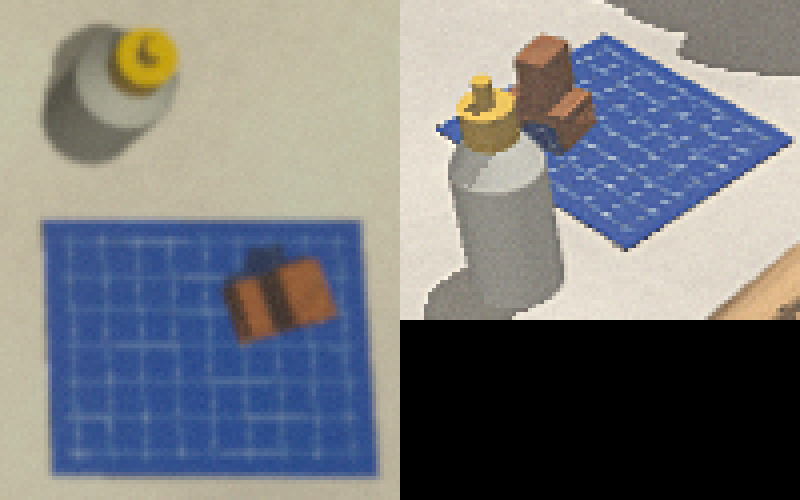

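In the top crop the pinned picket, with four pin heads, is at the right (-y), and the tips point up (+x). The block sits at crop pixel (280,300), and which way its thick leg faces isn't clear yet. Next I'll use depth to measure.

```bash
cat > h.py <<'E'
from plant import *
import cv2,numpy as np
def und(f,px):
    K=np.array([[f["fx"],0,f["cx"]],[0,f["fy"],f["cy"]],[0,0,1]])
    # model draws r*(1+k1 r^2): OpenCV forward model with k1
    p=cv2.undistortPointsIter(np.asarray(px,float).reshape(-1,1,2),K,np.array([f["k1"],0,0,0.]),None,None,(3,50,1e-10))
    return p.reshape(-1,2)
def plane(f,px,z):
    p=und(f,px);d=np.c_[p,np.ones(len(p))]@f["R"];c=-f["R"].T@f["t"]
    return c+d*((z-c[2])/d[:,2])[:,None]
def cloud(f):
    h,w=f["range_z"].shape
    g=np.stack(np.meshgrid(np.arange(w),np.arange(h)),-1).reshape(-1,2)
    p=und(f,g);z=f["range_z"].ravel()[:,None]
    return ((np.c_[p,np.ones(len(p))]*z-f["t"])@f["R"]).reshape(h,w,3)
def proj(f,X):
    c=np.atleast_2d(X)@f["R"].T+f["t"];s=c[:,:2]/c[:,2:];r2=(s**2).sum(1,keepdims=True)
    return s*(1+f["k1"]*r2)*[f["fx"],f["fy"]]+[f["cx"],f["cy"]]
E
python3 - <<'E'
from h import *
np.set_printoptions(suppress=True,precision=1,linewidth=180)
F={n:grab_frame(n) for n in("scene","top")}
for n,f in F.items():
    print(n,"cam",-f["R"].T@f["t"])
    C=cloud(f);im=f["image"].astype(int)
    hsv=cv2.cvtColor(f["image"],cv2.COLOR_RGB2HSV)
    # block
    sl=(slice(195,225),slice(455,487)) if n=="top" else (slice(130,165),slice(205,232))
    P=C[sl]; 
    print("z map");print(np.round(P[::2,::2,2]).astype(int))
    if n=="top":print(np.round(P[::2,::2,1]).astype(int))
    mb=((hsv[...,0]>105)&(hsv[...,0]<125)&(hsv[...,1]>120)).astype(np.uint8)
    if n=="scene": mb[:,:180]=0
    c,_=cv2.findContours(mb,0,2);c=max(c,key=cv2.contourArea)
    b=cv2.boxPoints(cv2.minAreaRect(c));q=cv2.approxPolyDP(cv2.convexHull(c),6,True)[:,0]
    print("mat",q.tolist());X=plane(f,q,3);print(X,X.mean(0))
E
```

```text
scene cam [1179.1  586.3  806.4]
z map
[[  0   0  -3  -1   0   3   2   1   2   1  -3   2   1  -1]
 [  3   2   2   0   3  -1   1  -3  -3  -1  -1  -2  -1  -1]
 [  1  -3   1   1   3  72  72   1   0   3   3   0   6   6]
 [  1   0   1   0  73  72  70  69  71   1   0   4   2   3]
 [  0   1   0  71  71  71  72  67  61   4   2   3   5   0]
 [  2  -1  70  71  74  73  70  63  59   3   2   3   4   3]
 [ -1   1  61  62  69  69  64  56  52   1   6   3   6   1]
 [  2  -1  57  58  58  60  55  53  45   4   7   5   4   6]
 [  3   1  47  52  51  55  48  44  43   2   4   6   4   3]
 [143  31  30  46  45  50  47  40  35  32  31  28   7   2]
 [139 140  30  36  36  40  40  35  34  34  30  23   6   4]
 [141 140  29  27  31  33  33  30  33  31  24  19   3   3]
 [806 136  17  25  21  25  28  31  30  22  18  11   4   4]
 [133 128 124   1   3   3  25  27  21  20  12   7   2   5]
 [129 127 119   3   4   5   7  16  16  13   7   3   5   6]
 [125 122 117 112 102   6   6   6   9   7   6   4   6   3]
 [117 116 112 112 106   4   2   4   4   2   5   7   2   5]
 [112 113 110 109 104  99   4   5   3   2   4   0   5   2]
[... 2176 characters left out ...]
18 -323 -328 -333 -352 -368]
 [-294 -299   47 -299 -304 -310 -312 -313 -313 -316 -319 -324 -326 -333 -353 -368]
 [-292 -298 -299 -300 -304 -309 -312 -312 -315 -315 -318 -322 -335 -356 -363 -368]
 [-294 -298 -301 -302 -303 -308 -314 -315 -317 -329 -343 -347 -353 -358 -364 -368]
 [-293 -297 -303 -303 -303 -309 -323 -327 -332 -337 -343 -347 -353 -358 -363 -367]
 [-293 -297 -304 -307 -312 -317 -323 -327 -332 -337 -343 -348 -352 -358 -364 -368]
 [-293 -297 -303 -307 -313 -318 -322 -327 -332 -337 -342 -347 -353 -356 -362 -367]]
mat [[488, 191], [493, 252], [414, 252], [412, 191]]
[[ 603.9 -379.     3. ]
 [ 452.1 -382.5    3. ]
 [ 449.3 -189.4    3. ]
 [ 601.1 -188.3    3. ]] [ 526.6 -284.8    3. ]
```

Depth answers it: the block's 12 mm shelf (thin leg) is on the +y side and the 18 mm shelf (thick leg) on -y, so it already faces the right way. Next come the picket and grip fits.

Run:
```python
from h import *
np.set_printoptions(suppress=True,precision=1,linewidth=180)
from scipy import ndimage as nd
f=grab_frame("top");C=cloud(f)
g=np.stack(np.meshgrid(np.arange(640),np.arange(400)),-1).reshape(-1,2)
P29=plane(f,g,29).reshape(400,640,3)
P71=plane(f,g,71).reshape(400,640,3)
z=nd.median_filter(C[...,2],3)
m=(z>24.5)&(z<36);m[:,:258]=0;m[:,385:]=0;m[:140]=0;m[245:]=0
l,n=nd.label(m)
res=[]
for i in range(1,n+1):
    k=l==i
    if k.sum()<200: continue
    p=P29[k][:,:2]
    r=cv2.minAreaRect(p.astype(np.float32));
    v,u=np.nonzero(k)
    # edges per row
    L=[];Rr=[]
    for row in range(v.min()+12,v.max()-4):
        uu=u[v==row]
        a=plane(f,[[uu.min()-.5,row],[uu.max()+.5,row]],29); L.append(a[0,:2]);Rr.append(a[1,:2])
    L=np.array(L);Rr=np.array(Rr)
    mid=(L+Rr)/2
    s=np.polyfit(mid[:,0],mid[:,1],1)
    print(k.sum(),"rect",r,"width",np.median(L[:,1]-Rr[:,1]),"yaw deg",np.degrees(np.arctan(-s[0]))*-1,"y@x=500,560",np.polyval(s,[500,560]), "x range",p[:,0].min(),p[:,0].max())
    sl=np.polyfit(L[:,0],L[:,1],1);sr=np.polyfit(Rr[:,0],Rr[:,1],1);print("   edges@540",np.polyval(sl,540),np.polyval(sr,540),np.degrees(np.arctan([sl[0],sr[0]])))
# board corners by hue
m=(z>62)&(z<80);m[:,:450]=0;m[:,490:]=0;m[:195]=0;m[225:]=0
p=P71[m][:,:2].astype(np.float32);print("grip",m.sum(),cv2.minAreaRect(p),p.mean(0))
m=(z>62)&(C[...,2]<80)&(C[...,2]>66);m[:,:450]=0;m[:,490:]=0;m[:195]=0;m[225:]=0
p=C[m][:,:2].astype(np.float32);print("grip",m.sum(),cv2.minAreaRect(p),p.mean(0))
```

```text
956 rect ((597.4142456054688, -61.426422119140625), (197.22268676757812, 30.568449020385742), 5.309845924377441) width 31.39589188709823 yaw deg 5.289799119779974 y@x=500,560 [-70.5 -64.9] x range 498.57731788276794 695.5034051819903
   edges@540 -51.41046052055945 -82.1617849736097 [5.3 5.3]
949 rect ((591.15087890625, 4.814638137817383), (197.28076171875, 30.156076431274414), 5.349108695983887) width 29.61396242942163 yaw deg 5.278586114533969 y@x=500,560 [-3.6  1.9] x range 492.7842889984371 689.4165286987663
   edges@540 15.221615199965157 -15.12427332528825 [5.3 5.2]
938 rect ((585.8297729492188, 57.618263244628906), (196.4029083251953, 29.981416702270508), 5.211680889129639) width 29.472235776080957 yaw deg 5.388989869146086 y@x=500,560 [49.5 55.1] x range 487.1726350549822 683.4879164635615
   edges@540 68.17650877098902 38.32342989996441 [5.5 5.2]
944 rect ((580.062255859375, 119.45665740966797), (195.9332733154297, 30.221513748168945), 5.212332725524902) width 29.495741697160923 yaw deg 5.159477212981288 y@x=500,560 [112.3 117.7] x range 481.41278834729025 677.5027608575103
   edges@540 130.93144004362102 100.84579933454197 [5.2 5.1]
grip 169 ((549.8978271484375, -319.3215026855469), (35.83009338378906, 27.015695571899414), 17.631765365600586) [ 549.5 -319.8]
grip 154 ((550.3753662109375, -320.7959899902344), (35.5062141418457, 25.052196502685547), 16.488706588745117) [ 550.2 -320.9]
```

```bash
cat > rel.py <<'E'
# usage: rel.py x y z yawdeg  -> tool-frame shift/turn from measured pose to TCP target with tool x at yaw, pointing down
import sys
from plant import observe
import numpy as np
from scipy.spatial.transform import Rotation as R
def rel(x,y,z,yaw):
    o=observe();A=R.from_quat(o["tool_rot"])
    T=R.from_euler('z',yaw,degrees=True)*R.from_euler('x',180,degrees=True)
    return A.inv().apply(np.array([x,y,z])-o["ee_pos"]),(A.inv()*T).as_rotvec(degrees=True),o
if __name__=="__main__":
    s,r,o=rel(*map(float,sys.argv[1:5]))
    print("shift",s.round(2),"turn",r.round(2),"ee",o["ee_pos"].round(2),"F",o["force"].round(2),"t",round(o["time_s"],2),"open",round(o["opening"],1))
E
python3 - <<'E'
from h import *
np.set_printoptions(suppress=True,precision=1,linewidth=180)
f=grab_frame("top");C=cloud(f);q=C[130:185,410:455].reshape(-1,3)
k=q[(q[:,2]>60)&(q[:,2]<200)];print(k.min(0),k.max(0),np.median(k,0))
t=k[k[:,2]>135];print("nozzle/top",t.mean(0))
E
python3 rel.py 550.2 -320.9 150 17
```

```text
[ 640.2 -241.7   60.2] [ 698.1 -184.7  162.2] [ 660.6 -206.   108.6]
nozzle/top [ 668.8 -213.4  143.1]
shift [ 389.02 -145.38   81.06] turn [-0.03  0.    5.11] ee [ 244.52 -602.05  231.  ] F [-0.   -0.33  0.14] t 0.3 open 84.9
```

```bash
python3 -m inch '[[0,38,-14,8,0,0,1],[0,76,-28,16,0,0,2],[0,114,-42,24,0,0,3],[0,152,-56,32,0,0,4],[0,190,-70,40,0,0,5]]' 100; python3 -m inch '[[0,38,-14,8,0,0,0],[0,76,-28,16,0,0,0],[0,114,-42,24,0,0,0],[0,152,-56,32,0,0,0],[0,170,-65,36,0,0,0]]'; python3 -m inch '[[0,0,0,0,0,0,0]]'; python3 rel.py 550.2 -320.9 150 17
```

```text
time_s: 0.72
ee_pos: [395.4, -464.5, 191.1]
tool_rot: [0.989, 0.148, 0.0, 0.0]
force: [0.7, -1.1, -0.2]
opening: 85.7
time_s: 1.13
ee_pos: [542.3, -348.2, 154.3]
tool_rot: [0.988, 0.152, 0.001, -0.001]
force: [0.3, 0.3, 0.0]
opening: 85.4
time_s: 1.22
ee_pos: [542.5, -346.7, 154.0]
tool_rot: [0.988, 0.153, 0.001, -0.002]
force: [-0.1, 1.2, 0.2]
opening: 85.3
shift [ 15.11 -22.2    4.16] turn [-0.22 -0.16  0.63] ee [ 542.52 -346.65  154.03] F [-0.07  1.17  0.17] t 1.22 open 85.3
```

```bash
python3 -m inch '[[0,8,-11,2,0,0,0.6],[0,15,-22,4,0,0,0.6],[0,15,-22,4,0,0,0.6],[0,15,-22,4,0,0,0.6]]'; python3 rel.py 550.2 -320.9 39 17
python3 - <<'E'
from h import *
f=grab_frame("scene");cv2.imwrite("pics/s1.png",cv2.resize(cv2.convertScaleAbs(f["image"][60:220,140:340,::-1],alpha=1.6),None,fx=4,fy=3.7))
E
```

```text
time_s: 1.55
ee_pos: [545.4, -327.8, 151.3]
tool_rot: [0.99, 0.144, -0.0, -0.0]
force: [0.2, -1.1, 0.1]
opening: 85.7
shift [  6.59  -5.23 112.32] turn [-0.02  0.01 -0.42] ee [ 545.4  -327.82  151.32] F [ 0.22 -1.07  0.08] t 1.55 open 85.7
```

View pics/s1.png

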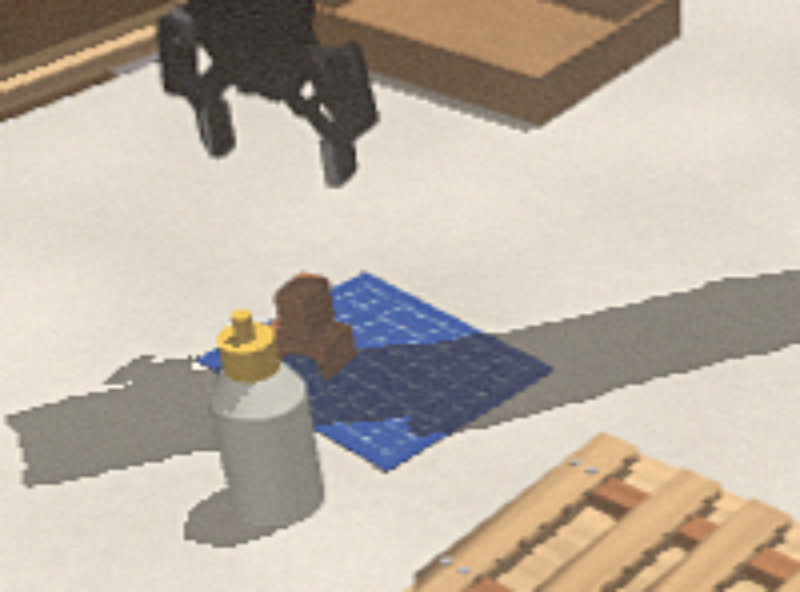

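The gripper (210–350,150) is above the block (310,320), with the jaws along the block's thin direction. The measured pose lags the target, so I'll check whether it has settled.

```bash
for i in 1 2 3; do python3 -m inch '[[0,0,0,0,0,0,0]]' >/dev/null; python3 rel.py 550.2 -320.9 39 17; done
```

```text
shift [  7.6   -6.97 112.53] turn [ 0.05  0.02 -0.57] ee [ 544.89 -329.64  151.54] F [-0.26 -0.5   0.6 ] t 1.68 open 85.7
shift [  7.49  -6.89 112.49] turn [ 0.04  0.01 -0.58] ee [ 544.97 -329.54  151.5 ] F [-0.29 -0.61  0.56] t 1.77 open 85.2
shift [  7.22  -6.62 112.45] turn [ 0.03  0.   -0.56] ee [ 545.14 -329.23  151.45] F [-0.86  0.1  -1.12] t 1.85 open 85.6
```

```bash
python3 -m inch '[[0,7,-6.5,30,0,0,-0.6],[0,7,-6.5,55,0,0,-0.6],[0,7,-6.5,70,0,0,-0.6],[0,7,-6.5,70,0,0,-0.6],[0,7,-6.5,70,0,0,-0.6]]'; python3 -m inch '[[0,0,0,0,0,0,0],[0,0,0,0,0,0,0]]'; python3 rel.py 550.2 -320.9 39 17
```

```text
time_s: 2.27
ee_pos: [549.8, -320.3, 80.9]
tool_rot: [0.989, 0.148, -0.001, -0.0]
force: [-0.2, -0.3, 0.3]
opening: 85.3
time_s: 2.43
ee_pos: [551.4, -321.0, 82.9]
tool_rot: [0.989, 0.148, 0.001, 0.001]
force: [0.6, 0.2, -0.1]
opening: 85.3
shift [-1.17 -0.48 43.92] turn [ 0.12 -0.11  0.08] ee [ 551.35 -320.95   82.93] F [ 0.6   0.16 -0.07] t 2.43 open 85.3
```

```bash
python3 -m inch '[[0,-1,0,20,0,0,0],[0,-1,0,38,0,0,0],[0,-1,0,43,0,0,0],[0,-1,0,43,0,0,0],[0,-1,0,43,0,0,0]]';  python3 rel.py 550.2 -320.9 39 17; for i in 1 2 3; do python3 -m inch '[[1,0,0,0,0,0,0],[1,0,0,0,0,0,0],[1,0,0,0,0,0,0],[1,0,0,0,0,0,0]]' 100; done; python3 rel.py 550.2 -320.9 39 17;python3 - <<'E'
from h import *
f=grab_frame("scene");cv2.imwrite("pics/s2.png",cv2.resize(cv2.convertScaleAbs(f["image"][60:220,140:340,::-1],alpha=1.6),None,fx=4,fy=3.7))
E
```

```text
time_s: 2.85
ee_pos: [550.0, -320.7, 39.3]
tool_rot: [0.989, 0.149, 0.0, 0.0]
force: [0.7, -0.7, 0.3]
opening: 85.1
shift [0.17 0.24 0.26] turn [ 0.05 -0.04  0.1 ] ee [ 549.97 -320.72   39.26] F [ 0.71 -0.68  0.32] t 2.85 open 85.1
time_s: 3.18
ee_pos: [549.8, -320.6, 38.9]
tool_rot: [0.989, 0.149, 0.0, 0.0]
force: [0.4, -0.2, -0.3]
opening: 38.3
time_s: 3.52
ee_pos: [549.9, -320.6, 38.9]
tool_rot: [0.989, 0.149, 0.0, 0.0]
force: [-0.4, 0.4, 5.3]
opening: 22.8
time_s: 3.85
ee_pos: [549.9, -320.5, 38.8]
tool_rot: [0.989, 0.149, 0.0, 0.0]
force: [0.0, 0.5, 5.9]
opening: 22.5
shift [ 0.18  0.43 -0.15] turn [ 0.04 -0.04  0.11] ee [ 549.9  -320.54   38.84] F [0.03 0.48 5.85] t 3.85 open 22.5
```

View pics/s2.png

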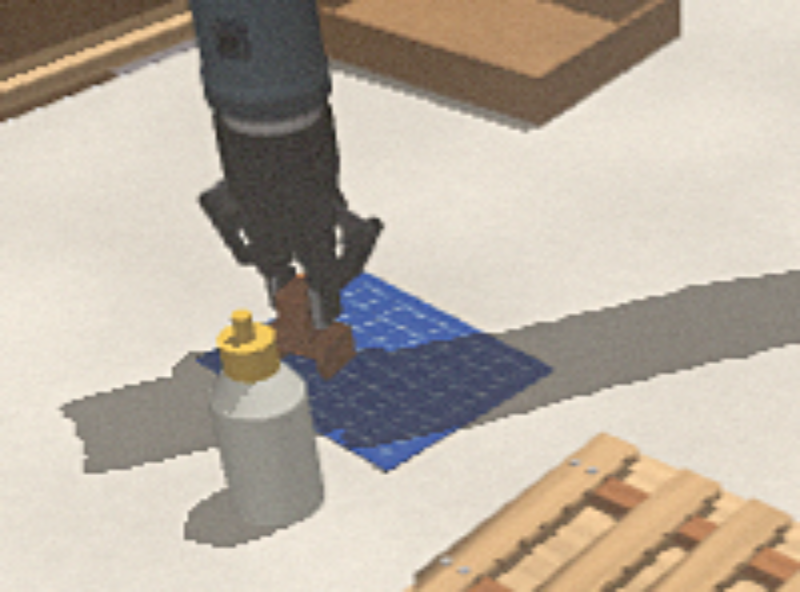

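The block is gripped at (310,320) and still upright. I'll lift it and travel to above picket 1.

```bash
python3 -m inch '[[1,0,0,-30,0,0,0],[1,0,0,-65,0,0,0],[1,0,0,-95,0,0,0],[1,0,0,-100,0,0,0],[1,0,0,-100,0,0,0]]'; python3 rel.py 591 4.8 140 5.28
```

```text
time_s: 4.32
ee_pos: [550.7, -321.1, 140.5]
tool_rot: [0.989, 0.149, 0.002, 0.001]
force: [0.6, 0.3, -1.0]
opening: 23.0
shift [ 1.3433e+02 -2.9970e+02 -2.0000e-02] turn [ 0.16 -0.19 11.82] ee [ 550.71 -321.14  140.49] F [ 0.64  0.3  -1.02] t 4.32 open 23.0
```

```bash
python3 -m inch '[[1,14,-30,0,0,0,2],[1,28,-62,0,0,0,4],[1,42,-94,0,0,0,6],[1,56,-126,0,0,0,8],[1,70,-158,0,0,0,10]]'; python3 -m inch '[[1,25,-20,0,0,0,1.8],[1,45,-50,0,0,0,1.8],[1,55,-80,0,0,0,1.8],[1,60,-90,0,0,0,1.8],[1,60,-90,0,0,0,1.8]]'; python3 -m inch '[[1,0,0,0,0,0,0],[1,0,0,0,0,0,0]]'; python3 rel.py 591 4.8 140 5.28
```

```text
time_s: 4.73
ee_pos: [568.3, -146.9, 136.1]
tool_rot: [0.998, 0.061, -0.002, -0.0]
force: [1.5, 0.3, -0.1]
opening: 22.4
time_s: 5.15
ee_pos: [617.7, -46.6, 136.2]
tool_rot: [0.999, 0.05, -0.001, -0.001]
force: [0.2, 0.6, -0.5]
opening: 22.7
time_s: 5.32
ee_pos: [617.0, -54.1, 137.1]
tool_rot: [0.999, 0.045, -0.001, 0.001]
force: [0.5, -1.5, -0.3]
opening: 22.7
shift [-20.57 -61.06  -2.91] turn [ 0.07  0.14 -0.08] ee [617.01 -54.15 137.11] F [ 0.47 -1.55 -0.31] t 5.32 open 22.7
```

```bash
python3 -m inch '[[1,-7,-22,-1,0,0,0],[1,-14,-42,-2,0,0,0],[1,-20,-58,-3,0,0,0],[1,-20.5,-61,-3,0,0,0],[1,-20.5,-61,-3,0,0,0]]'; python3 -m inch '[[1,0,0,0,0,0,0],[1,0,0,0,0,0,0],[1,0,0,0,0,0,0]]'; python3 rel.py 591 4.8 140 5.28
python3 - <<'E'
from h import *
for n,s in(("scene",(slice(120,290),slice(200,400))),("top",(slice(130,250),slice(250,400)))):
    f=grab_frame(n);cv2.imwrite(f"pics/{n}3.png",cv2.resize(cv2.convertScaleAbs(f["image"][s][:,:,::-1],alpha=1.6),None,fx=4,fy=3.5))
E
```

```text
time_s: 5.73
ee_pos: [591.7, 6.2, 141.1]
tool_rot: [0.999, 0.046, -0.0, 0.0]
force: [-0.4, 0.1, -0.6]
opening: 22.7
time_s: 5.98
ee_pos: [592.5, 4.9, 141.2]
tool_rot: [0.999, 0.045, 0.0, 0.0]
force: [-0.1, 0.6, 0.6]
opening: 22.8
shift [-1.51 -0.08  1.17] turn [ 0.05 -0.   -0.11] ee [592.51   4.86 141.17] F [-0.15  0.57  0.58] t 5.98 open 22.8
```

View pics/scene3.png

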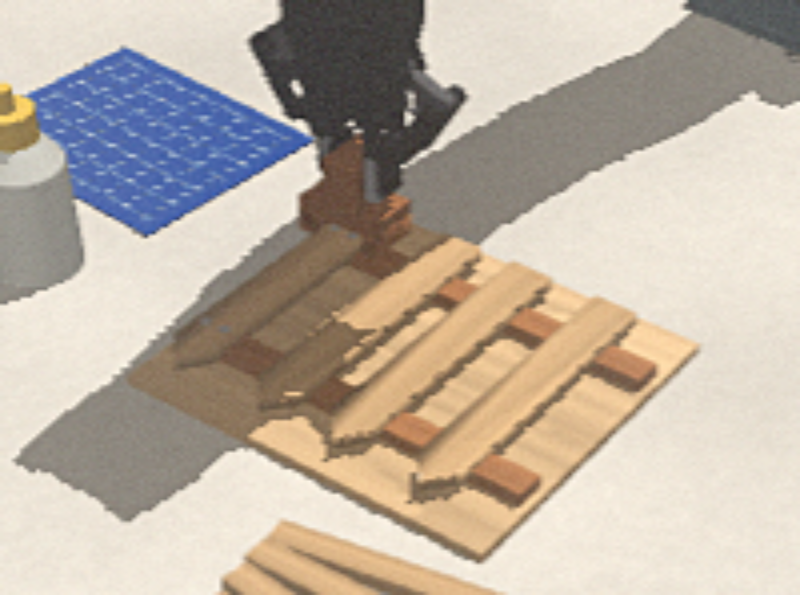

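View pics/top3.png

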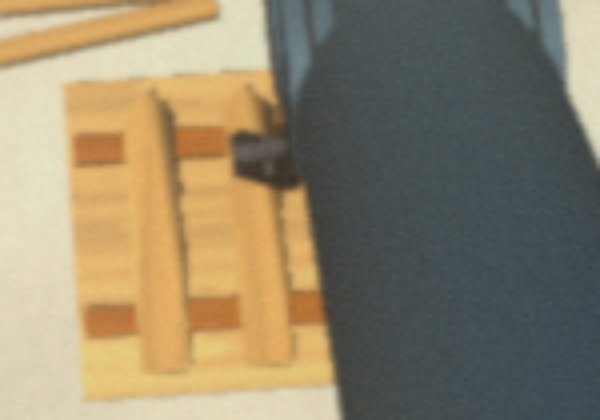

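The block is held upright over picket 1, thick leg towards -y. I'll lower it to just above the picket.

```bash
python3 -m inch '[[1,-1,0,25,0,0,0],[1,-1,0,50,0,0,0],[1,-1.5,0,68,0,0,0],[1,-1.5,0,70,0,0,0],[1,-1.5,0,70,0,0,0]]'; python3 -m inch '[[1,0,0,0,0,0,0],[1,0,0,0,0,0,0],[1,0,0,0,0,0,0]]'; python3 rel.py 591 4.8 50 5.28
python3 - <<'E'
from h import *
for n,s in(("scene",(slice(150,260),slice(230,370))),):
    f=grab_frame(n);cv2.imwrite(f"pics/{n}4.png",cv2.resize(cv2.convertScaleAbs(f["image"][s][:,:,::-1],alpha=1.8),None,fx=5.6,fy=5.4))
    np.set_printoptions(suppress=True,precision=1)
    C=cloud(f);h=cv2.cvtColor(f["image"],cv2.COLOR_RGB2HSV)
E
```

```text
time_s: 6.5
ee_pos: [589.9, 6.3, 70.4]
tool_rot: [0.999, 0.046, -0.001, 0.0]
force: [-0.1, -0.3, -0.5]
opening: 22.8
time_s: 6.75
ee_pos: [591.8, 6.6, 72.6]
tool_rot: [0.999, 0.046, 0.001, -0.0]
force: [1.4, 0.1, -1.3]
opening: 22.4
shift [-1.01  1.77 22.64] turn [ 0.01 -0.14  0.02] ee [591.79   6.65  72.65] F [ 1.41  0.07 -1.25] t 6.75 open 22.4
```

View pics/scene4.png

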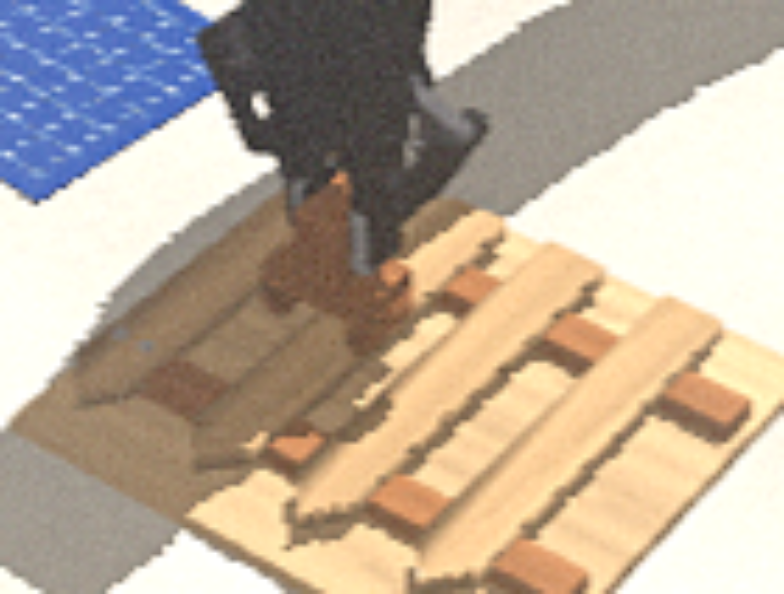

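The slot is lined up over picket 1 around (330,310), with the legs either side of it. I'll lower it in guarded steps.

```bash
cat > chk.py <<'E'
# prints force in fence axes (x,y,z), position along fence rel. to a reference; exit 1 if past limits given: fy_max  fz_max
import sys
from plant import observe
import numpy as np
a=np.radians(5.28);o=observe();F=o["force"];p=o["ee_pos"]
ex=np.array([np.cos(a),np.sin(a),0]);ey=np.array([-np.sin(a),np.cos(a),0])
fy=F@ey;fz=F[2]
d=(p-np.array([597.4,-61.4,0]))
print("Fx %.1f Fy %.1f Fz %.1f | fence rel p0: x %.2f y %.2f z %.2f | t %.2f open %.1f"%(F@ex,fy,fz,d@ex,d@ey,p[2],o["time_s"],o["opening"]))
sys.exit(1 if fy>float(sys.argv[1]) or abs(fz)>float(sys.argv[2]) else 0)
E
python3 -m inch '[[1,-0.5,0.7,6,0,0,0],[1,-0.5,0.7,10,0,0,0],[1,-0.5,0.7,10,0,0,0]]'>/dev/null; python3 chk.py 6 6 && python3 -m inch '[[1,0,0,3,0,0,0],[1,0,0,5,0,0,0],[1,0,0,5,0,0,0]]'>/dev/null; python3 chk.py 6 6 &&  python3 -m inch '[[1,0,0,2,0,0,0],[1,0,0,4,0,0,0],[1,0,0,4,0,0,0]]'>/dev/null; python3 chk.py 6 6;  python3 -m inch '[[1,0,0,0,0,0,0],[1,0,0,0,0,0,0]]'>/dev/null;python3 chk.py 6 6;  python3 -m inch '[[1,0,0,0,0,0,0],[1,0,0,0,0,0,0]]'>/dev/null;python3 chk.py 6 6
```

```text
Fx -0.6 Fy -0.2 Fz -0.3 | fence rel p0: x -1.73 y 67.64 z 60.32 | t 7.05 open 22.6
Fx -0.3 Fy -0.9 Fz -0.6 | fence rel p0: x -1.29 y 67.76 z 55.71 | t 7.30 open 22.6
Fx -0.5 Fy -0.4 Fz -0.3 | fence rel p0: x -1.19 y 67.75 z 51.87 | t 7.55 open 22.6
Fx -0.1 Fy -0.2 Fz -0.0 | fence rel p0: x -0.89 y 67.71 z 52.30 | t 7.72 open 22.7
Fx -0.5 Fy -0.3 Fz -0.6 | fence rel p0: x -0.80 y 67.64 z 52.40 | t 7.88 open 22.8
```

```bash
python3 -m inch '[[1,0,0,1,0,0,0],[1,0,0.5,2,0,0,0],[1,0,1,2,0,0,0],[1,0,2,2,0,0,0],[1,0,2,2,0,0,0]]'>/dev/null; python3 chk.py 20 6 && python3 -m inch '[[1,0,1,0,0,0,0],[1,0,2,0,0,0,0],[1,0,3,0,0,0,0],[1,0,4,0,0,0,0],[1,0,5,0,0,0,0]]'>/dev/null; python3 chk.py 16 6 && python3 -m inch '[[1,0,1,0,0,0,0],[1,0,2,0,0,0,0],[1,0,3,0,0,0,0],[1,0,4,0,0,0,0],[1,0,4,0,0,0,0]]'>/dev/null; python3 chk.py 16 6;python3 -m inch '[[1,0,0,0,0,0,0],[1,0,0,0,0,0,0]]'>/dev/null; python3 chk.py 16 6
```

```text
Fx 0.8 Fy 2.9 Fz -4.2 | fence rel p0: x -1.01 y 66.83 z 50.06 | t 8.30 open 22.5
Fx 0.4 Fy 10.6 Fz -2.6 | fence rel p0: x -0.94 y 65.03 z 50.01 | t 8.72 open 22.6
Fx 1.1 Fy 9.0 Fz -2.8 | fence rel p0: x -0.95 y 60.79 z 50.01 | t 9.13 open 22.6
Fx 1.0 Fy 8.6 Fz -2.4 | fence rel p0: x -0.96 y 60.74 z 50.00 | t 9.30 open 22.7
```

```bash
python3 -m inch '[[1,0,1,0,0,0,0],[1,0,2,0,0,0,0],[1,0,3,0,0,0,0],[1,0,4,0,0,0,0],[1,0,5,0,0,0,0]]'>/dev/null; python3 chk.py 12.5 6 && python3 -m inch '[[1,0,1,0,0,0,0],[1,0,2,0,0,0,0],[1,0,3,0,0,0,0],[1,0,4,0,0,0,0],[1,0,5,0,0,0,0]]'>/dev/null; python3 chk.py 12.5 6 && python3 -m inch '[[1,0,0.5,0,0,0,0],[1,0,1,0,0,0,0],[1,0,1.5,0,0,0,0],[1,0,2,0,0,0,0]]'>/dev/null; python3 chk.py 12 6; python3 -m inch '[[1,0,0,0,0,0,0]]'>/dev/null; python3 chk.py 12.5 6
```

```text
Fx 0.3 Fy 10.1 Fz -3.2 | fence rel p0: x -0.95 y 56.08 z 49.98 | t 9.72 open 22.6
Fx 0.0 Fy 9.5 Fz -2.4 | fence rel p0: x -0.95 y 51.07 z 49.98 | t 10.13 open 22.6
Fx -0.1 Fy 8.8 Fz -2.7 | fence rel p0: x -0.95 y 49.13 z 49.99 | t 10.47 open 22.8
Fx 1.0 Fy 9.2 Fz -2.8 | fence rel p0: x -0.93 y 48.99 z 50.00 | t 10.55 open 22.5
```

```bash
python3 -m inch '[[1,0,0.4,0,0,0,0],[1,0,0.8,0,0,0,0]]'>/dev/null; python3 chk.py 11.5 6 && python3 -m inch '[[1,0,0.4,0,0,0,0],[1,0,0.8,0,0,0,0]]'>/dev/null; python3 chk.py 11.5 6 && python3 -m inch '[[1,0,0.4,0,0,0,0],[1,0,0.8,0,0,0,0]]'>/dev/null; python3 chk.py 11.5 6 && python3 -m inch '[[1,0,0.3,0,0,0,0],[1,0,0.6,0,0,0,0]]'>/dev/null; python3 chk.py 11.5 6 && python3 -m inch '[[1,0,0.3,0,0,0,0],[1,0,0.6,0,0,0,0]]'>/dev/null; python3 chk.py 11.5 6
```

```text
Fx 0.8 Fy 10.3 Fz -3.6 | fence rel p0: x -0.94 y 48.32 z 50.00 | t 10.72 open 22.7
Fx 0.9 Fy 10.3 Fz -2.9 | fence rel p0: x -0.93 y 47.48 z 50.01 | t 10.88 open 22.9
Fx -0.6 Fy 10.1 Fz -2.2 | fence rel p0: x -0.93 y 46.69 z 50.00 | t 11.05 open 22.7
Fx 0.4 Fy 10.0 Fz -2.7 | fence rel p0: x -0.95 y 46.11 z 49.98 | t 11.22 open 22.9
Fx 0.7 Fy 12.3 Fz -3.1 | fence rel p0: x -0.96 y 45.88 z 49.99 | t 11.38 open 22.6
```

```bash
python3 -m inch '[[1,0,0,0,0,0,0]]'>/dev/null; python3 chk.py 11.5 6; python3 -m inch '[[1,0,0.3,0,0,0,0],[1,0,0.6,0,0,0,0]]'>/dev/null; python3 chk.py 13 6;python3 -m inch '[[1,0,0,0,0,0,0]]'>/dev/null; python3 chk.py 13 6 && python3 -m inch '[[1,0,0.2,0,0,0,0],[1,0,0.4,0,0,0,0]]'>/dev/null; python3 chk.py 13.5 6; python3 -m inch '[[1,0,0,0,0,0,0]]'>/dev/null; python3 chk.py 13 6
```

```text
Fx 0.5 Fy 10.8 Fz -4.0 | fence rel p0: x -0.96 y 45.85 z 49.98 | t 11.47 open 22.7
Fx -0.8 Fy 13.7 Fz -1.7 | fence rel p0: x -0.96 y 45.80 z 49.99 | t 11.63 open 22.7
Fx 0.4 Fy 12.5 Fz -3.1 | fence rel p0: x -0.93 y 45.85 z 49.99 | t 11.72 open 22.4
Fx 0.1 Fy 12.8 Fz -2.8 | fence rel p0: x -0.93 y 45.82 z 49.97 | t 11.88 open 22.4
Fx 0.0 Fy 12.9 Fz -2.9 | fence rel p0: x -0.94 y 45.78 z 50.00 | t 11.97 open 23.1
```

```bash
python3 -m inch '[[1,0,0.3,0,0,0,0],[1,0,0.5,0,0,0,0]]'>/dev/null; for i in 1 2 3 4; do python3 chk.py 13 6;python3 -m inch '[[1,0,0,0,0,0,0]]'>/dev/null; done
```

```text
Fx 0.8 Fy 13.7 Fz -2.0 | fence rel p0: x -0.97 y 45.72 z 49.96 | t 12.13 open 22.5
Fx 0.6 Fy 13.2 Fz -1.6 | fence rel p0: x -0.95 y 45.75 z 49.95 | t 12.22 open 22.6
Fx 0.6 Fy 13.9 Fz -2.5 | fence rel p0: x -0.92 y 45.77 z 49.97 | t 12.30 open 22.5
Fx 1.1 Fy 13.6 Fz -2.8 | fence rel p0: x -0.94 y 45.78 z 49.96 | t 12.38 open 22.8
```

```bash
python3 -m inch '[[1,0,-1.5,0,0,0,0],[1,0,-3,0,0,0,0],[1,0,-4.5,0,0,0,0],[1,0,-5.5,0,0,0,0],[1,0,-5.5,0,0,0,0]]'>/dev/null; for i in 1 2 3; do python3 chk.py 13 6;python3 -m inch '[[1,0,0,0,0,0,0]]'>/dev/null; done
```

```text
Fx 0.6 Fy 5.8 Fz -3.2 | fence rel p0: x -0.98 y 46.11 z 50.14 | t 12.88 open 23.0
Fx 0.5 Fy 5.6 Fz -2.9 | fence rel p0: x -0.96 y 46.10 z 50.16 | t 12.97 open 22.9
Fx 1.0 Fy 5.7 Fz -2.4 | fence rel p0: x -1.01 y 46.07 z 50.12 | t 13.05 open 22.7
```

```bash
python3 -m inch '[[1,0,-1,0,0,0,0],[1,0,-2,0,0,0,0],[1,0,-3,0,0,0,0],[1,0,-4,0,0,0,0],[1,0,-4,0,0,0,0]]'>/dev/null; for i in 1 2 3; do python3 chk.py 13 6;python3 -m inch '[[1,0,0,0,0,0,0]]'>/dev/null; done
```

```text
Fx -0.4 Fy 0.4 Fz -0.5 | fence rel p0: x -0.76 y 48.07 z 50.48 | t 13.55 open 22.6
Fx 0.4 Fy -0.8 Fz 0.3 | fence rel p0: x -0.81 y 48.10 z 50.46 | t 13.63 open 22.5
Fx -0.8 Fy -1.2 Fz 0.1 | fence rel p0: x -0.78 y 48.16 z 50.47 | t 13.72 open 22.5
```

```bash
python3 -m inch '[[1,0,0.8,0,0,0,0],[1,0,0.8,-4,0,0,0],[1,0,0.8,-12,0,0,0],[1,0,0.8,-25,0,0,0],[1,0,0.8,-28,0,0,0]]'>/dev/null; python3 chk.py 13 6; python3 -m inch '[[1,0,-12,0,0,0,0],[1,0,-32,0,0,0,0],[1,0,-52,0,0,0,0],[1,0,-68,0,0,0,0],[1,0,-72,0,0,0,0]]'>/dev/null; for i in 1 2 3; do python3 -m inch '[[1,0,0,0,0,0,0],[1,0,0,0,0,0,0]]'>/dev/null;python3 chk.py 13 6;done;python3 - <<'E'
from h import *
for n,s in(("scene",(slice(150,280),slice(230,380))),):
    f=grab_frame(n);cv2.imwrite(f"pics/{n}5.png",cv2.resize(cv2.convertScaleAbs(f["image"][s][:,:,::-1],alpha=1.8),None,fx=5,fy=4.6))
E
python3 rel.py 0 0 0 5.28
```

```text
Fx 1.2 Fy -0.2 Fz 0.6 | fence rel p0: x 0.62 y 48.58 z 80.88 | t 14.22 open 22.6
Fx -0.2 Fy 0.7 Fz -1.0 | fence rel p0: x -1.03 y 119.91 z 78.25 | t 14.80 open 22.7
Fx -0.6 Fy 0.1 Fz -1.2 | fence rel p0: x -0.96 y 118.69 z 78.24 | t 14.97 open 23.0
Fx -0.1 Fy 0.3 Fz -1.1 | fence rel p0: x -0.93 y 119.43 z 78.25 | t 15.13 open 22.6
shift [-588.26    3.83   78.28] turn [ 0.01  0.   -0.03] ee [585.44  57.7   78.25] F [-0.43 -0.63 -1.15] t 15.18 open 22.7
```

View pics/scene5.png

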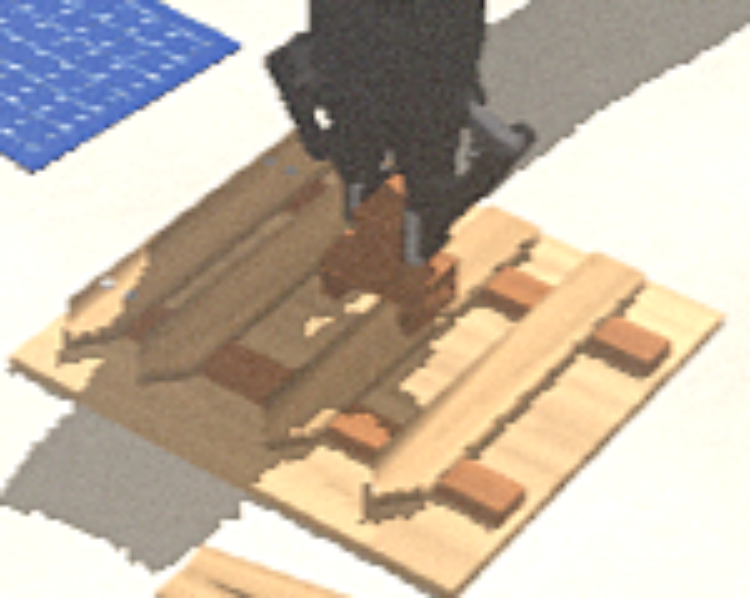

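Picket 1 has moved up to the pinned picket, and the block is over picket 2 around (390,280). I'll lower it onto picket 2.

```bash
python3 -m inch '[[1,0,-0.5,8,0,0,0],[1,0,-0.5,15,0,0,0],[1,0,-0.5,18,0,0,0],[1,0,-0.5,18,0,0,0]]'>/dev/null; python3 chk.py 6 6 && python3 -m inch '[[1,0,0,3,0,0,0],[1,0,0,6,0,0,0],[1,0,0,6,0,0,0]]'>/dev/null; python3 chk.py 6 6 &&  python3 -m inch '[[1,0,0,2,0,0,0],[1,0,0,4,0,0,0],[1,0,0,4,0,0,0],[1,0,0,4,0,0,0]]'>/dev/null; python3 chk.py 6 6;  python3 -m inch '[[1,0,0,0,0,0,0],[1,0,0,0,0,0,0]]'>/dev/null;python3 chk.py 6 6
```

```text
Fx 0.0 Fy 0.3 Fz -0.3 | fence rel p0: x -2.02 y 120.79 z 58.85 | t 15.52 open 22.5
Fx -0.2 Fy -0.7 Fz -0.7 | fence rel p0: x -1.25 y 120.81 z 53.72 | t 15.77 open 23.0
Fx -0.4 Fy 0.2 Fz -1.2 | fence rel p0: x -1.00 y 120.80 z 50.19 | t 16.10 open 23.2
Fx -0.2 Fy 0.9 Fz -0.7 | fence rel p0: x -0.85 y 120.80 z 50.38 | t 16.27 open 22.6
```

```bash
python3 -m inch '[[1,0,1,0,0,0,0],[1,0,2,0,0,0,0],[1,0,3,0,0,0,0],[1,0,4,0,0,0,0],[1,0,5,0,0,0,0]]'>/dev/null; python3 chk.py 13 6 && python3 -m inch '[[1,0,1.2,0,0,0,0],[1,0,2.4,0,0,0,0],[1,0,3.6,0,0,0,0],[1,0,4.8,0,0,0,0],[1,0,6,0,0,0,0]]'>/dev/null; python3 chk.py 13 6 && python3 -m inch '[[1,0,1.2,0,0,0,0],[1,0,2.4,0,0,0,0],[1,0,3.6,0,0,0,0],[1,0,4.8,0,0,0,0],[1,0,6,0,0,0,0]]'>/dev/null; python3 chk.py 13 6 && python3 -m inch '[[1,0,1.2,0,0,0,0],[1,0,2.4,0,0,0,0],[1,0,3.6,0,0,0,0],[1,0,4.8,0,0,0,0],[1,0,6,0,0,0,0]]'>/dev/null; python3 chk.py 13 6;python3 -m inch '[[1,0,0,0,0,0,0],[1,0,0,0,0,0,0]]'>/dev/null; python3 chk.py 13 6
```

```text
Fx -0.0 Fy 8.9 Fz -2.2 | fence rel p0: x -0.84 y 119.64 z 50.29 | t 16.68 open 22.7
Fx -0.6 Fy 9.0 Fz -1.2 | fence rel p0: x -0.78 y 114.23 z 50.30 | t 17.10 open 22.4
Fx -0.3 Fy 10.1 Fz -1.0 | fence rel p0: x -0.80 y 108.21 z 50.31 | t 17.52 open 23.0
Fx 0.1 Fy 9.8 Fz -1.4 | fence rel p0: x -0.74 y 102.24 z 50.33 | t 17.93 open 22.7
Fx 0.1 Fy 8.5 Fz -1.5 | fence rel p0: x -0.79 y 101.86 z 50.29 | t 18.10 open 22.8
```

```bash
python3 -m inch '[[1,0,1,0,0,0,0],[1,0,2,0,0,0,0],[1,0,3,0,0,0,0],[1,0,4,0,0,0,0],[1,0,5,0,0,0,0]]'>/dev/null; python3 chk.py 11.7 6 && python3 -m inch '[[1,0,0.6,0,0,0,0],[1,0,1.2,0,0,0,0],[1,0,1.8,0,0,0,0],[1,0,2.4,0,0,0,0],[1,0,3,0,0,0,0]]'>/dev/null; python3 chk.py 11.7 6 && python3 -m inch '[[1,0,0.4,0,0,0,0],[1,0,0.8,0,0,0,0]]'>/dev/null; python3 chk.py 11.7 6 && python3 -m inch '[[1,0,0.3,0,0,0,0],[1,0,0.6,0,0,0,0]]'>/dev/null; python3 chk.py 11.7 6 && python3 -m inch '[[1,0,0.3,0,0,0,0],[1,0,0.6,0,0,0,0]]'>/dev/null; python3 chk.py 11.7 6
```

```text
Fx 1.2 Fy 8.7 Fz -1.1 | fence rel p0: x -0.76 y 97.26 z 50.30 | t 18.52 open 22.8
Fx -1.1 Fy 8.7 Fz -0.8 | fence rel p0: x -0.76 y 94.21 z 50.28 | t 18.93 open 22.3
Fx -0.4 Fy 9.8 Fz -1.3 | fence rel p0: x -0.78 y 93.40 z 50.28 | t 19.10 open 22.4
Fx -0.0 Fy 9.5 Fz -1.3 | fence rel p0: x -0.78 y 92.84 z 50.27 | t 19.27 open 22.5
Fx -0.8 Fy 9.7 Fz -1.2 | fence rel p0: x -0.78 y 92.22 z 50.29 | t 19.43 open 22.6
```

```bash
python3 -m inch '[[1,0,0.3,0,0,0,0],[1,0,0.5,0,0,0,0]]'>/dev/null; python3 chk.py 11.7 6 && python3 -m inch '[[1,0,0.2,0,0,0,0],[1,0,0.4,0,0,0,0]]'>/dev/null; python3 chk.py 11.7 6 && python3 -m inch '[[1,0,0.2,0,0,0,0],[1,0,0.4,0,0,0,0]]'>/dev/null; python3 chk.py 11.7 6;python3 -m inch '[[1,0,0,0,0,0,0]]'>/dev/null; python3 chk.py 11.7 6
```

```text
Fx -0.6 Fy 10.8 Fz -1.3 | fence rel p0: x -0.75 y 91.91 z 50.29 | t 19.60 open 22.5
Fx -0.5 Fy 10.4 Fz -0.5 | fence rel p0: x -0.80 y 91.87 z 50.25 | t 19.77 open 22.7
Fx -0.5 Fy 11.5 Fz -1.2 | fence rel p0: x -0.78 y 91.87 z 50.27 | t 19.93 open 22.8
Fx 0.3 Fy 12.0 Fz -1.4 | fence rel p0: x -0.76 y 91.88 z 50.30 | t 20.02 open 22.8
```

```bash
python3 -m inch '[[1,0,0.3,0,0,0,0],[1,0,0.6,0,0,0,0]]'>/dev/null; for i in 1 2 3; do python3 chk.py 13 6;python3 -m inch '[[1,0,0,0,0,0,0]]'>/dev/null; done; python3 -m inch '[[1,0,0.2,0,0,0,0],[1,0,0.4,0,0,0,0]]'>/dev/null; for i in 1 2 3; do python3 chk.py 13 6;python3 -m inch '[[1,0,0,0,0,0,0]]'>/dev/null; done
```

```text
Fx 0.3 Fy 13.0 Fz -1.2 | fence rel p0: x -0.76 y 91.82 z 50.27 | t 20.18 open 22.6
Fx 0.2 Fy 12.4 Fz -0.6 | fence rel p0: x -0.79 y 91.83 z 50.26 | t 20.27 open 22.4
Fx 0.1 Fy 12.9 Fz -0.9 | fence rel p0: x -0.77 y 91.82 z 50.27 | t 20.35 open 22.7
Fx 0.2 Fy 13.4 Fz -0.9 | fence rel p0: x -0.76 y 91.84 z 50.28 | t 20.60 open 22.5
Fx -0.4 Fy 13.6 Fz -1.3 | fence rel p0: x -0.79 y 91.79 z 50.27 | t 20.68 open 22.6
Fx 0.2 Fy 13.4 Fz -0.7 | fence rel p0: x -0.77 y 91.81 z 50.28 | t 20.77 open 22.9
```

```bash
python3 -m inch '[[1,0,-2,0,0,0,0],[1,0,-4,0,0,0,0],[1,0,-6,0,0,0,0],[1,0,-8,0,0,0,0],[1,0,-8,0,0,0,0]]'>/dev/null; for i in 1 2 ; do python3 -m inch '[[1,0,0,0,0,0,0]]'>/dev/null;python3 chk.py 13 6; done
```

```text
Fx -0.2 Fy -0.7 Fz -0.5 | fence rel p0: x -1.01 y 92.52 z 50.26 | t 21.35 open 22.6
Fx -0.8 Fy 0.9 Fz -0.6 | fence rel p0: x -1.00 y 92.61 z 50.26 | t 21.43 open 22.8
```

```bash
python3 -m inch '[[1,0,-0.4,0,0,0,0],[1,0,-0.4,-4,0,0,0],[1,0,-0.4,-12,0,0,0],[1,0,-0.4,-25,0,0,0],[1,0,-0.4,-28,0,0,0]]'>/dev/null; python3 chk.py 13 6; python3 -m inch '[[1,0,-15,0,0,0,0],[1,0,-38,0,0,0,0],[1,0,-62,0,0,0,0],[1,0,-82,0,0,0,0],[1,0,-89,0,0,0,0]]'>/dev/null; for i in 1 2 3; do python3 -m inch '[[1,0,0,0,0,0,0],[1,0,0,0,0,0,0]]'>/dev/null;python3 chk.py 13 6;done;python3 - <<'E'
from h import *
for n,s in(("scene",(slice(150,280),slice(230,380))),):
    f=grab_frame(n);cv2.imwrite(f"pics/{n}6.png",cv2.resize(cv2.convertScaleAbs(f["image"][s][:,:,::-1],alpha=1.8),None,fx=5,fy=4.6))
E
python3 rel.py 0 0 0 5.28
```

```text
Fx 0.5 Fy 0.3 Fz -1.2 | fence rel p0: x 0.66 y 93.80 z 80.94 | t 21.85 open 22.6
Fx -0.1 Fy -0.1 Fz -0.5 | fence rel p0: x -0.76 y 181.87 z 78.63 | t 22.43 open 22.8
Fx -0.8 Fy -0.3 Fz -0.8 | fence rel p0: x -0.82 y 180.65 z 78.34 | t 22.60 open 22.9
Fx 0.6 Fy 0.6 Fz -0.5 | fence rel p0: x -0.89 y 181.79 z 78.30 | t 22.77 open 22.9
shift [-588.23   66.33   78.32] turn [ 0.01  0.01 -0.03] ee [579.71 119.85  78.24] F [ 0.08 -0.34 -1.  ] t 22.82 open 22.8
```

View pics/scene6.png

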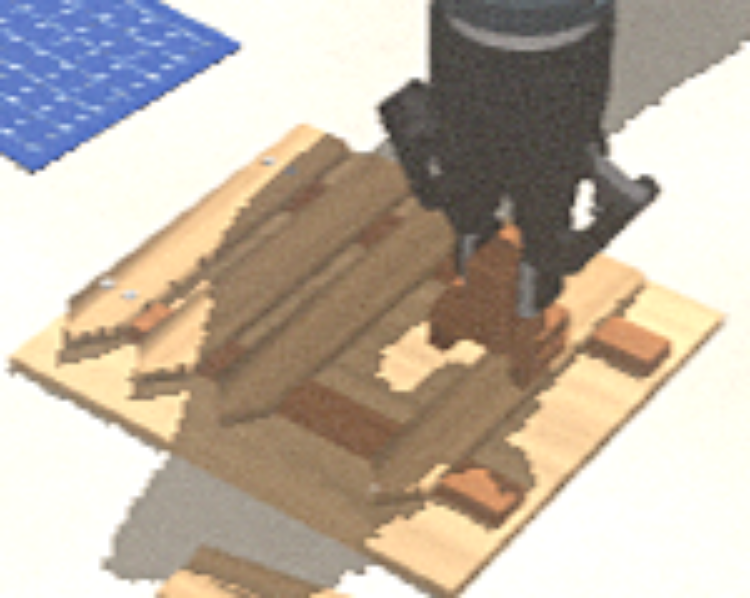

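Pickets 1 and 2 now sit close to the pinned one with similar gaps, and the block is over picket 3 around (500,330). I'll lower it and draw.

```bash
python3 -m inch '[[1,0,-0.3,8,0,0,0],[1,0,-0.3,15,0,0,0],[1,0,-0.3,18,0,0,0],[1,0,-0.3,18,0,0,0]]'>/dev/null; python3 chk.py 6 6 && python3 -m inch '[[1,0,0,3,0,0,0],[1,0,0,6,0,0,0],[1,0,0,6,0,0,0]]'>/dev/null; python3 chk.py 6 6 &&  python3 -m inch '[[1,0,0,2,0,0,0],[1,0,0,4,0,0,0],[1,0,0,4,0,0,0],[1,0,0,4,0,0,0]]'>/dev/null; python3 chk.py 6 6;  python3 -m inch '[[1,0,0,0,0,0,0],[1,0,0,0,0,0,0]]'>/dev/null;python3 chk.py 6 6
```

```text
Fx -0.1 Fy 0.6 Fz -0.8 | fence rel p0: x -2.04 y 183.13 z 58.83 | t 23.15 open 23.0
Fx 0.0 Fy 0.3 Fz -0.9 | fence rel p0: x -1.30 y 183.18 z 53.70 | t 23.40 open 22.5
Fx 0.5 Fy -0.8 Fz -0.4 | fence rel p0: x -1.00 y 183.20 z 50.22 | t 23.73 open 22.5
Fx -0.7 Fy 0.1 Fz -0.5 | fence rel p0: x -0.88 y 183.22 z 50.39 | t 23.90 open 22.8
```

```bash
python3 chk.py 4 5 && python3 -m inch '[[1,0,1,0,0,0,0],[1,0,2,0,0,0,0],[1,0,3,0,0,0,0],[1,0,4,0,0,0,0],[1,0,5,0,0,0,0]]'>/dev/null; python3 chk.py 13 6 && python3 -m inch '[[1,0,1.2,0,0,0,0],[1,0,2.4,0,0,0,0],[1,0,3.6,0,0,0,0],[1,0,4.8,0,0,0,0],[1,0,6,0,0,0,0]]'>/dev/null; python3 chk.py 13 6 && python3 -m inch '[[1,0,1.2,0,0,0,0],[1,0,2.4,0,0,0,0],[1,0,3.6,0,0,0,0],[1,0,4.8,0,0,0,0],[1,0,6,0,0,0,0]]'>/dev/null; python3 chk.py 13 6 && python3 -m inch '[[1,0,1.2,0,0,0,0],[1,0,2.4,0,0,0,0],[1,0,3.6,0,0,0,0],[1,0,4.8,0,0,0,0],[1,0,6,0,0,0,0]]'>/dev/null; python3 chk.py 13 6 && python3 -m inch '[[1,0,1.2,0,0,0,0],[1,0,2.4,0,0,0,0],[1,0,3.6,0,0,0,0],[1,0,4.8,0,0,0,0],[1,0,6,0,0,0,0]]'>/dev/null; python3 chk.py 13 6;python3 -m inch '[[1,0,0,0,0,0,0],[1,0,0,0,0,0,0]]'>/dev/null; python3 chk.py 13 6
```

```text
Fx -0.7 Fy 0.1 Fz -0.5 | fence rel p0: x -0.88 y 183.22 z 50.39 | t 23.90 open 22.8
Fx 0.5 Fy 8.2 Fz -2.6 | fence rel p0: x -0.88 y 181.91 z 50.31 | t 24.32 open 22.7
Fx 0.4 Fy 9.0 Fz -2.0 | fence rel p0: x -0.83 y 176.35 z 50.32 | t 24.73 open 23.0
Fx 0.7 Fy 9.2 Fz -1.8 | fence rel p0: x -0.85 y 170.38 z 50.32 | t 25.15 open 23.0
Fx 0.8 Fy 8.6 Fz -1.8 | fence rel p0: x -0.83 y 164.35 z 50.32 | t 25.57 open 22.9
Fx 0.8 Fy 9.7 Fz -2.7 | fence rel p0: x -0.81 y 158.35 z 50.34 | t 25.98 open 22.9
Fx 0.9 Fy 8.4 Fz -1.5 | fence rel p0: x -0.82 y 157.98 z 50.33 | t 26.15 open 22.7
```

Contact should come near y=137.8, so there are about 20 mm to go. I'll draw 17.5 mm first and then use small steps.

```bash
python3 -m inch '[[1,0,1.2,0,0,0,0],[1,0,2.4,0,0,0,0],[1,0,3.6,0,0,0,0],[1,0,4.8,0,0,0,0],[1,0,6,0,0,0,0]]'>/dev/null; python3 chk.py 12 6 && python3 -m inch '[[1,0,1.2,0,0,0,0],[1,0,2.4,0,0,0,0],[1,0,3.6,0,0,0,0],[1,0,4.8,0,0,0,0],[1,0,6,0,0,0,0]]'>/dev/null; python3 chk.py 12 6 && python3 -m inch '[[1,0,1,0,0,0,0],[1,0,1.8,0,0,0,0],[1,0,2.6,0,0,0,0],[1,0,3.4,0,0,0,0],[1,0,4,0,0,0,0]]'>/dev/null; python3 chk.py 11.7 6 && python3 -m inch '[[1,0,0.5,0,0,0,0],[1,0,1,0,0,0,0],[1,0,1.5,0,0,0,0]]'>/dev/null; python3 chk.py 11.7 6 && python3 -m inch '[[1,0,0.4,0,0,0,0],[1,0,0.8,0,0,0,0]]'>/dev/null; python3 chk.py 11.7 6 && python3 -m inch '[[1,0,0.3,0,0,0,0],[1,0,0.6,0,0,0,0]]'>/dev/null; python3 chk.py 11.7 6
```

```text
Fx 0.3 Fy 8.7 Fz -2.2 | fence rel p0: x -0.83 y 152.35 z 50.30 | t 26.57 open 22.4
Fx 0.4 Fy 8.6 Fz -1.8 | fence rel p0: x -0.79 y 146.34 z 50.34 | t 26.98 open 22.5
Fx -0.1 Fy 9.1 Fz -2.5 | fence rel p0: x -0.82 y 142.29 z 50.31 | t 27.40 open 22.8
Fx 0.6 Fy 9.1 Fz -1.9 | fence rel p0: x -0.80 y 140.85 z 50.32 | t 27.65 open 22.7
Fx 0.2 Fy 8.9 Fz -2.0 | fence rel p0: x -0.79 y 140.05 z 50.31 | t 27.82 open 22.7
Fx 0.4 Fy 9.2 Fz -2.1 | fence rel p0: x -0.79 y 139.45 z 50.32 | t 27.98 open 23.0
```

```bash
python3 -m inch '[[1,0,0.3,0,0,0,0],[1,0,0.6,0,0,0,0]]'>/dev/null; python3 chk.py 11.2 6 && python3 -m inch '[[1,0,0.3,0,0,0,0],[1,0,0.6,0,0,0,0]]'>/dev/null; python3 chk.py 11.2 6 && python3 -m inch '[[1,0,0.2,0,0,0,0],[1,0,0.4,0,0,0,0]]'>/dev/null; python3 chk.py 11.2 6 && python3 -m inch '[[1,0,0.2,0,0,0,0],[1,0,0.4,0,0,0,0]]'>/dev/null;  python3 chk.py 11.2 6 && python3 -m inch '[[1,0,0.2,0,0,0,0],[1,0,0.4,0,0,0,0]]'>/dev/null;  python3 chk.py 11.2 6;python3 -m inch '[[1,0,0,0,0,0,0]]'>/dev/null; python3 chk.py 11.7 6
```

```text
Fx 0.7 Fy 8.8 Fz -1.7 | fence rel p0: x -0.84 y 138.89 z 50.28 | t 28.15 open 23.1
Fx 0.7 Fy 8.5 Fz -1.2 | fence rel p0: x -0.79 y 138.27 z 50.32 | t 28.32 open 23.0
Fx 0.9 Fy 9.5 Fz -2.1 | fence rel p0: x -0.79 y 137.98 z 50.33 | t 28.48 open 22.6
Fx -0.4 Fy 10.0 Fz -2.9 | fence rel p0: x -0.82 y 137.95 z 50.29 | t 28.65 open 22.8
Fx 0.3 Fy 10.8 Fz -2.9 | fence rel p0: x -0.80 y 137.92 z 50.31 | t 28.82 open 22.8
Fx 0.3 Fy 9.2 Fz -2.1 | fence rel p0: x -0.80 y 137.95 z 50.31 | t 28.90 open 23.0
```

Contact came at 137.95, as predicted. Sliding force is about 9.0 N, so I'm aiming for about 13 N total.

```bash
python3 -m inch '[[1,0,0.3,0,0,0,0],[1,0,0.6,0,0,0,0]]'>/dev/null; for i in 1 2 3; do python3 chk.py 13 6;python3 -m inch '[[1,0,0,0,0,0,0]]'>/dev/null; done; python3 -m inch '[[1,0,0.3,0,0,0,0],[1,0,0.6,0,0,0,0]]'>/dev/null; for i in 1 2 3; do python3 chk.py 13 6;python3 -m inch '[[1,0,0,0,0,0,0]]'>/dev/null; done
```

```text
Fx -0.6 Fy 12.6 Fz -1.3 | fence rel p0: x -0.81 y 137.91 z 50.31 | t 29.07 open 22.7
Fx 0.5 Fy 11.4 Fz -2.4 | fence rel p0: x -0.79 y 137.88 z 50.33 | t 29.15 open 22.5
Fx 0.1 Fy 11.8 Fz -3.0 | fence rel p0: x -0.82 y 137.89 z 50.29 | t 29.23 open 22.6
Fx -0.1 Fy 14.0 Fz -2.5 | fence rel p0: x -0.81 y 137.86 z 50.31 | t 29.48 open 23.1
Fx 0.4 Fy 13.9 Fz -3.0 | fence rel p0: x -0.82 y 137.85 z 50.30 | t 29.57 open 23.0
Fx -0.1 Fy 12.6 Fz -2.7 | fence rel p0: x -0.80 y 137.86 z 50.30 | t 29.65 open 22.7
```

```bash
python3 -m inch '[[1,0,-2,0,0,0,0],[1,0,-4,0,0,0,0],[1,0,-6,0,0,0,0],[1,0,-8,0,0,0,0],[1,0,-8,0,0,0,0]]'>/dev/null; for i in 1 2 ; do python3 -m inch '[[1,0,0,0,0,0,0]]'>/dev/null;python3 chk.py 13 6; done
```

```text
Fx 0.9 Fy -0.3 Fz -0.3 | fence rel p0: x -1.01 y 138.76 z 50.26 | t 30.23 open 22.4
Fx -1.0 Fy -0.4 Fz -1.4 | fence rel p0: x -1.02 y 138.82 z 50.24 | t 30.32 open 23.0
```

```bash
python3 -m inch '[[1,0,-0.2,-5,0,0,0],[1,0,-0.2,-20,0,0,0],[1,0,-0.2,-45,0,0,0],[1,0,-0.2,-70,0,0,0],[1,0,-0.2,-90,0,0,0]]'>/dev/null; python3 chk.py 13 6; python3 -m inch '[[1,0,0,0,0,0,0]]'; python3 rel.py 530 -285 140 5.28
```

```text
Fx 0.2 Fy 0.7 Fz -0.6 | fence rel p0: x -0.52 y 139.55 z 142.32 | t 30.73 open 22.4
time_s: 30.82
ee_pos: [586.6, 77.9, 144.9]
tool_rot: [0.999, 0.046, 0.004, -0.0]
force: [0.1, 0.7, -0.6]
opening: 22.5
shift [-89.68 356.17   4.11] turn [-0.03 -0.43 -0.01] ee [586.58  77.9  144.95] F [ 0.13  0.67 -0.64] t 30.82 open 22.5
```

```bash
python3 -m inch '[[1,-8,30,0,0,0,0],[1,-17,66,0,0,0,0],[1,-26,102,0,0,0,0],[1,-35,138,0,0,0,0],[1,-44,174,0,0,0,0]]'>/dev/null; python3 -m inch '[[1,-9,36,0,0,0,0],[1,-18,72,0,0,0,0],[1,-27,108,0,0,0,0],[1,-35,140,0,0,0,0],[1,-42,166,0,0,0,0]]'>/dev/null;python3 -m inch '[[1,0,0,0,0,0,0],[1,0,0,0,0,0,0],[1,0,0,0,0,0,0],[1,0,0,0,0,0,0]]'; python3 rel.py 530 -285 39 5.28
python3 - <<'E'
from h import *
from scipy import ndimage as nd
f=grab_frame("top");C=cloud(f);z=nd.median_filter(C[...,2],3)
cv2.imwrite("pics/t7.png",cv2.convertScaleAbs(f["image"][:,:,::-1],alpha=1.6))
m=(z>24.5)&(z<36);m[:,:258]=0;m[:,385:]=0;m[:140]=0;m[245:]=0
l,n=nd.label(m)
for i in range(1,n+1):
    k=l==i
    if k.sum()<200: continue
    v,u=np.nonzero(k)
    p=plane(f,np.c_[u,v],29)[:,:2].astype(np.float32);r=cv2.minAreaRect(p)
    a=np.radians(5.28);d=np.array(r[0])-[597.4,-61.4];print(r,"rel",-d[0]*np.sin(a)+d[1]*np.cos(a))
E
```

```text
time_s: 31.98
ee_pos: [529.7, -266.9, 140.0]
tool_rot: [0.999, 0.047, -0.0, -0.001]
force: [0.0, -0.2, -0.4]
opening: 22.5
shift [ -1.39  18.18 100.94] turn [-0.07  0.02  0.15] ee [ 529.7  -266.88  139.96] F [ 0.03 -0.19 -0.39] t 31.98 open 22.5
((597.16064453125, -60.72600555419922), (197.59475708007812, 31.84807777404785), 5.196867942810059) rel 0.6931608174169207
((593.37353515625, -14.919218063354492), (198.1322784423828, 31.86330795288086), 5.380090713500977) rel 46.65408585270716
((588.70556640625, 29.90666389465332), (196.6529541015625, 30.17422866821289), 5.257617950439453) rel 91.71932678373416
((584.9213256835938, 75.8380126953125), (197.18722534179688, 29.840085983276367), 5.280910015106201) rel 137.80402061835233
```

View pics/t7.png

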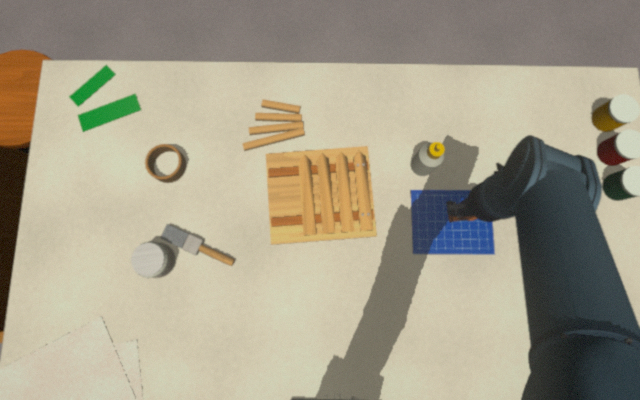

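The picture shows the fence with four evenly spaced pickets, at columns 308–363. The measured pitches are 46.0, 45.1 and 46.1 mm, and the contact positions gave 46.05 and 46.03. The block is over the mat at (465,212), so I'll lower it.

```bash
python3 -m inch '[[1,-1,10,25,0,0,0],[1,-1,15,50,0,0,0],[1,-1,15,75,0,0,0],[1,-1,15,88,0,0,0],[1,-1,15,90,0,0,0]]'>/dev/null; python3 -m inch '[[1,0,0,0,0,0,0],[1,0,0,0,0,0,0]]'>/dev/null; python3 chk.py 13 5 && python3 -m inch '[[1,0,0,2,0,0,0],[1,0,0,4,0,0,0],[1,0,0,6,0,0,0],[1,0,0,7,0,0,0],[1,0,0,7,0,0,0]]'>/dev/null; python3 chk.py 13 5;python3 rel.py 530 -285 39 5.28
```

```text
Fx 0.1 Fy -0.7 Fz -0.4 | fence rel p0: x -86.69 y -215.01 z 51.41 | t 32.62 open 22.8
Fx -0.5 Fy -0.7 Fz -0.4 | fence rel p0: x -87.86 y -215.09 z 43.24 | t 33.03 open 22.3
shift [0.17 1.36 4.24] turn [-0.    0.01  0.03] ee [ 529.71 -283.66   43.24] F [-0.44 -0.76 -0.42] t 33.03 open 22.3
```

```bash
python3 -m inch '[[1,0,0,1,0,0,0],[1,0,0,2,0,0,0],[1,0,0,2.5,0,0,0],[1,0,0,2.5,0,0,0]]'>/dev/null; python3 chk.py 13 3 && python3 -m inch '[[1,0,0,0.6,0,0,0],[1,0,0,1.2,0,0,0],[1,0,0,1.2,0,0,0]]'>/dev/null; python3 chk.py 13 3 && python3 -m inch '[[1,0,0,0.5,0,0,0],[1,0,0,1,0,0,0],[1,0,0,1,0,0,0]]'>/dev/null; python3 chk.py 13 3
```

```text
Fx 0.2 Fy 0.2 Fz 0.7 | fence rel p0: x -87.90 y -215.11 z 40.63 | t 33.37 open 22.7
Fx -0.1 Fy -0.2 Fz -0.7 | fence rel p0: x -87.87 y -215.11 z 39.44 | t 33.62 open 22.6
Fx -1.2 Fy 1.5 Fz 3.2 | fence rel p0: x -87.73 y -215.16 z 38.86 | t 33.87 open 22.8
```

The block is on the mat, with Fz at 3.2 N at the same height as the grasp. I'll release and retreat upward.

```bash
for i in 1 2; do python3 -m inch '[[0,0,0,0,0,0,0],[0,0,0,0,0,0,0],[0,0,0,0,0,0,0],[0,0,0,0,0,0,0],[0,0,0,0,0,0,0]]'; done; python3 -m inch '[[0,0,0,-10,0,0,0],[0,0,0,-30,0,0,0],[0,0,0,-60,0,0,0],[0,0,0,-90,0,0,0],[0,0,0,-120,0,0,0]]'; python3 -m inch '[[0,-25,15,-10,0,0,0],[0,-55,30,-20,0,0,0],[0,-85,45,-30,0,0,0],[0,-110,60,-30,0,0,0],[0,-110,60,-30,0,0,0]]'; python3 -m inch '[[0,0,0,0,0,0,0],[0,0,0,0,0,0,0],[0,0,0,0,0,0,0]]'
python3 - <<'E'
from h import *
for n,s in(("scene",(slice(90,270),slice(160,380))),("top",(slice(130,270),slice(250,510)))):
    f=grab_frame(n);cv2.imwrite(f"pics/{n}8.png",cv2.resize(cv2.convertScaleAbs(f["image"][s][:,:,::-1],alpha=1.7),None,fx=3,fy=3))
    C=cloud(f)
    if n=="top":
        q=C.reshape(-1,3);k=q[(q[:,2]>62)&(q[:,2]<80)&(abs(q[:,0]-530)<60)&(abs(q[:,1]+283)<60)]
        print(len(k),k.mean(0),cv2.minAreaRect(k[:,:2].astype(np.float32)))
E
```

```text
time_s: 34.28
ee_pos: [529.8, -283.7, 38.5]
tool_rot: [0.999, 0.046, -0.0, -0.0]
force: [0.2, -0.4, 1.0]
opening: 81.0
time_s: 34.7
ee_pos: [529.8, -283.7, 38.6]
tool_rot: [0.999, 0.046, -0.0, -0.0]
force: [0.5, -0.2, 0.7]
opening: 85.4
time_s: 35.12
ee_pos: [529.6, -283.6, 160.6]
tool_rot: [0.999, 0.046, 0.0, 0.0]
force: [0.9, -0.2, -0.0]
opening: 85.5
time_s: 35.53
ee_pos: [419.9, -358.9, 190.1]
tool_rot: [0.999, 0.042, -0.001, 0.002]
force: [-0.2, -0.3, 0.0]
opening: 85.4
time_s: 35.78
ee_pos: [427.0, -352.5, 188.7]
tool_rot: [0.999, 0.047, 0.0, -0.0]
force: [0.2, -0.9, -0.5]
opening: 85.3
172 [ 531.01728449 -283.89247133   70.31595094] ((531.459228515625, -284.9303894042969), (36.21438217163086, 25.24216651916504), 4.790561199188232)
```

View pics/scene8.png

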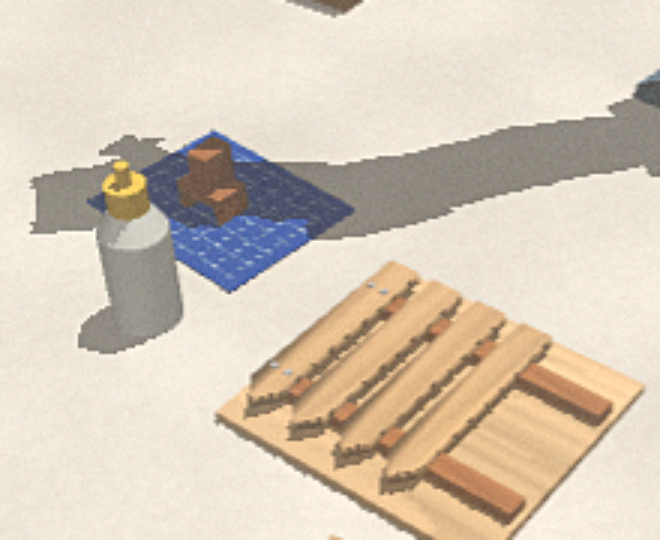

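View pics/top8.png

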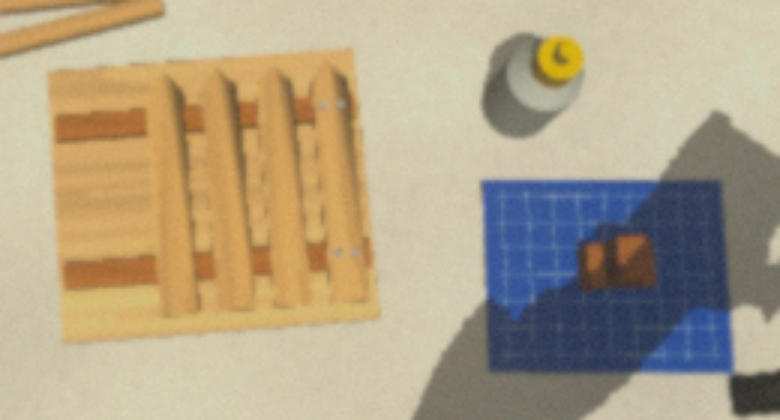

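Both views show the block upright on the mat (top view at (615,262)), the pickets evenly spaced, and the glue undisturbed. The gripper is clear, so I'm handing in.

```bash
python3 -c "
from plant import *
print(observe()['qd'].round(3)); print(close_job())"
```

```text
[0.001 0.003 0.006 0.002 0.    0.    0.001]
the job is handed in; nothing more can be done
None
```

All three pickets are spaced, the block is back on the mat, and I handed the job in at about 36 s of the 72 s allowed.

- **Spacing:** I drew each picket up with the block until the thick leg bore on the picket before. I then backed the block off to no load and lifted it clear. The bearing force was about 4 N each time. I worked that out as total force (about 13.5 N) minus sliding friction (9 to 10 N), with roughly 1 N of noise.
- **Gaps:** The arm's position at the three contacts gave pitches of 46.05 and 46.03 mm between pickets 1–2 and 2–3, against a nominal 46 mm. The first gap has no such pair, so it rests on the contact itself and the camera. The top camera gave 46.0, 45.1 and 46.1 mm. Its 45.1 disagrees with the contact reading by 0.9 mm, which is within the camera's roughly 2 mm calibration.
- **Block:** It stands upright and released near the middle of the mat, with its grip top at 70 mm (71 expected). The gripper is open and well clear.
- **Other things:** The glue bottle looked unmoved in both views. The tape, tub and brush I only looked at in the top view before placing the block, where they were in place; I didn't measure them.

No check failed.

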